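# Unclip the sensor cover from a windscreen

## Task

Uncover the rain sensor on the windscreen: press the cover's snap tab down with a fingertip and, with the tab held down, push the cover along its rails until it is completely off the bracket and lying flat on the glass just beyond it. Only press and push with the fingers: do not lift or tip the cover, and leave the other things on the glass where they are.

Things in the scene. Friction and masses are not known exactly. Their poses are not given: they have to be found in the camera images.
- windscreen: The windscreen, fixed, inside face up on foam pads. Origin on that upper face, under the middle of the cover when home. Glass level there, about 50 mm above the bench, out to 320 mm either side (y), then rising gently. x: the way the cover slides off (away from the tab, roughly away from the robot); z up.
- seat (a point): Same point and axes as the windscreen's origin: the cover's home. Round it the bonded bracket, off-white nylon, two rails along x and a black sensor: x -45 to +40 mm, y -46 to +46 mm, at most 11 mm above the glass except for the tab. The cover is completely off the bracket once it has moved 100 mm along x.
- cover: Loose grey plastic cover, about 110 g, a shell 120 mm long (x), 102 wide (y), 40 high; vent slots on top, sloping nose at its +x end. Origin: middle of its underside, on the glass; at home within 2 mm of seat, same axes. Its skirts slide on the glass; flanges under the bracket's rails hold it down until it has slid about 90 mm.
- end_wall (a point): Middle of the cover's upright flat end wall (x = -60 mm), 27 mm above the glass: the face to push, along x. The wall is 100 mm wide and reaches from 14 to 40 mm above the glass. At home the tab's tooth stands behind its lower lip (14 to 19 mm up) and blocks the slide, however hard one pushes. Axes as the cover's.
- tab_pad (a point): Middle of the top of the snap tab's thumb pad, outside the cover's end wall, 25 mm above the glass at rest. Off-white nylon, 25 mm long (x, from 3 to 28 mm outside the wall), 40 mm wide (y), level at rest; x as seat's. It ends a springy tongue that runs under the wall to a hinge at the bracket's middle, 75 mm away, and carries the tooth.
- tab (a joint): Tongue angle, rad: 0 up (latched), grows as the pad goes down, stop at 0.15. Unlatched from 0.085: pad's inner edge 5.5 mm down (7 to 8 is good, 9.5 the stop). 2 N to start, 8 N at the stop. Springs back and latches if let go before the cover has slid 4 mm. A fingertip 7 to 8 mm down clears tooth and bracket: it may go on along x at that height, pushing the wall and sliding off the pad.
- block: Bystander: black rubber sanding block, 110 x 60 x 45 mm, loose on the glass. Origin: middle of the underside.
- tape: Bystander: roll of masking tape lying flat, 104 mm across, 36 mm high, loose on the glass. Origin: middle of the underside.
- tub: Bystander: white screw-lid tub of polish, 80 mm across, 65 mm high, loose on the glass. Origin: middle of the underside.
- lifter: Bystander: suction-cup glass lifter, rubber cup 116 mm across with a bridge handle, 85 mm high, standing loose on the glass. Origin: middle of the underside.
Mind the look-alikes: they are no part of the job. What is shaped like the cover but blue or red is not meant.

How it is judged:
By the outcome, as a careful person would: the job done as asked, in the order asked, and still so for the second after the job is handed in, with the robot touching nothing.
It also fails if it takes over 35 s, if anything falls off the work surface, if the arm or the gripper's body presses on something with over 40 N, if the wrist force passes 120 N, or if a joint passes its speed limit or range.

## Robot

A 6-joint arm with a two-finger parallel gripper is mounted at the origin on the work surface. World frame = base frame: x ahead of the robot, y to its left, z up, the work surface at z = 0. Lengths are in m, angles in rad, forces in N, time in s.
With the tool pointing down it reaches from about 0.35 to 0.85 m from the base axis. Payload 8.1 kg.
Tool frame: the origin (TCP) lies at the very end of the fingers, on their centre line; the grasp point (between the pads) lies 19 mm behind it; z points along the fingers, y is the direction in which the jaws open and shut (so a half turn about z gives the same grasp; the last joint's range is limited). The gripper opens to 93 mm and grips with 3 to 60 N. Pads are 15 mm wide; open, the fingers measure 128 mm over their backs; the gripper's body (75 mm by 188 mm) begins 65 mm behind the grasp point.
Start: joints at [-1.235, 0.13, 1.488, -0, 1.523, -0.085], TCP at [0.245, -0.548, 0.219] pointing down, gripper open.
Joint ranges: [-2.96, 2.96], [-0.89, 2.26], [0.02, 2.5], [-1.34, 4.48], [0, 2.73], [-2.66, 2.66]. Speed limits (rad/s): [2.39, 2.39, 2.79, 3.14, 3.14, 3.14].

## Interface

Orientations are given as [roll, pitch, yaw] about the fixed x, y, z axes, in that order (R = Rz(yaw) Ry(pitch) Rx(roll)).
In Python, from cell import status, grab_frame, calibration, robot gives the robot as it stands.
- The arm moves only by the tool drive_tool, never from a script. Its arguments are lists of equal length, an entry for each row: "turn": the turn, a rotation vector about the tool's x, y, z in rad, a list of three; "travel": the shift along the tool's x, y, z in m, a list of three; "hand": the gripper's target within -1 to 1 (shut at 1, half-way at 0, fully open at -1). A call has 1 to 12 rows; each row shifts and turns the commanded pose from where the row before left it, along the tool's axes as they then stand; what a row does not reach is not made up. A row lasts 1/8 s, in which the tool goes at most 62.5 mm and 10.7 degrees, less where a joint would pass 70% of its speed; a pose out of reach is approached as far as the arm can. A call is refused whole if a number of a shift passes 0.0625 or a number of a turn 0.188, either way. A call with a gripper value outside its range is refused whole. The fingers move at their own pace and stop on an object; "newtons" is the grip in N (left out, the last holds). Time passes only in rows, so rows that do not move let the fingers close. It gives the time, the measured TCP pose, the force and the opening at its end, in the units of the state.
- status.get_state(): the state, without advancing time (a new reading comes with each control period).
- grab_frame(name): name is "side" or "top" or "wrist"; returns (picture, depth): 400x640x3 uint8, blue, green, red; 400x640 float32, m along the optical axis (not along the pixel's ray), 0 where there is no reading.
- calibration(name): a dict with "fx", "fy", "cx", "cy" (pixels), "pose" (4x4, takes a point from camera to world coordinates); the wrist camera has in their place "tool_from_camera" (4x4, takes a point from camera to tool coordinates, whose origin is the TCP and whose axes are the flange's). Camera axes: x right, y down, z forward; pixel columns grow to the right and rows downward; lengths in m; the calibration is good to about 2 mm. A picture is of the moment at which its call begins: read the wrist's pose just before it. calibration takes no time and is no camera call.
- robot.sign_off(): hands the job in, once; it reports no verdict.
The state is a dict: "t": time; "q": joint angles; "joint_velocities": joint speeds; "effort": joint torques, N m; "ee_pos": TCP position; "ee_rot": TCP orientation; "contact_force": force on the tool from outside, world axes, zero at the start; "torque": the same for the moment, N m; "opening": opening from 0.0 (shut) to 1.0 (fully open).
Only numpy, scipy, OpenCV 4.12 (cv2) and the standard library are available. Lean on these libraries where they do the work, as an engineer would, in place of code of your own. Each camera call takes 0.05 s, during which the arm holds its last target. There are 200 camera calls.

## Working session

There is one attempt and no reset: what is moved stays moved. The work goes in short steps, Python scripts to look and compute and a tool call to move; the robot and the scene stay as the last step left them, time stands still between calls to the robot, and variables do not carry over. Pictures are saved under pics/ and viewed, about 8 in all and at most 12, crops included, and the job is handed in when it is done.

Besides the shell and the picture viewer there is one more tool, called as name(argument=value, ...) on one line, values as JSON. drive_tool: Moves the arm, as the interface text tells. Its arguments: {"type":"object","properties":{"turn":{"type":"array","items":{"type":"array","items":{"type":"number"}}},"travel":{"type":"array","items":{"type":"array","items":{"type":"number"}}},"hand":{"type":"array","items":{"type":"number"}},"newtons":{"type":"number"}},"required":["turn","travel","hand"]}

```bash
mkdir -p pics; ls
python3 - <<'E'
from cell import status, grab_frame, calibration, robot
import cv2, numpy as np
for n in ("top","side"):
    im,d=grab_frame(n); np.savez(f"{n}0.npz",im=im,d=d); cv2.imwrite(f"pics/{n}0.png",im)
    c=calibration(n); print(n,c["fx"],c["cx"],c["cy"]); print(np.round(c["pose"],3))
print(np.round(calibration("wrist")["tool_from_camera"],3)); s=status.get_state(); print(s["ee_pos"],s["ee_rot"],s["t"],s["contact_force"])
E
```

```text
pics
top 503.4406075890109 323.8564540150051 195.56658809368355
[[-0.029 -0.998  0.051  0.407]
 [-1.     0.029  0.003 -0.082]
 [-0.004 -0.051 -0.999  1.53 ]
 [ 0.     0.     0.     1.   ]]
side 410.35877214811046 317.9145895403959 198.28023058409747
[[-0.993 -0.074  0.088  0.371]
 [-0.115  0.715 -0.689  0.846]
 [-0.012 -0.695 -0.719  1.061]
 [ 0.     0.     0.     1.   ]]
[[ 0.001 -0.968 -0.251  0.069]
 [ 1.     0.001  0.001 -0.001]
 [-0.001 -0.251  0.968 -0.165]
 [ 0.     0.     0.     1.   ]]
[ 0.2449199  -0.54716163  0.21766532] [-3.13991615e+00 -1.54428662e-04  4.20803289e-01] 0.1 [ 0.74960514 -0.0127842  -0.46581935]
```

View pics/top0.png

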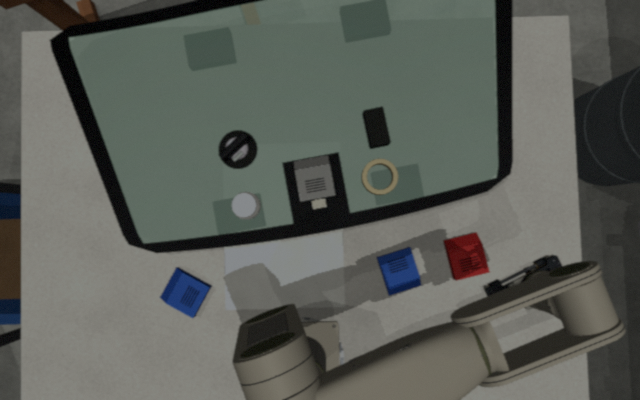

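View pics/side0.png

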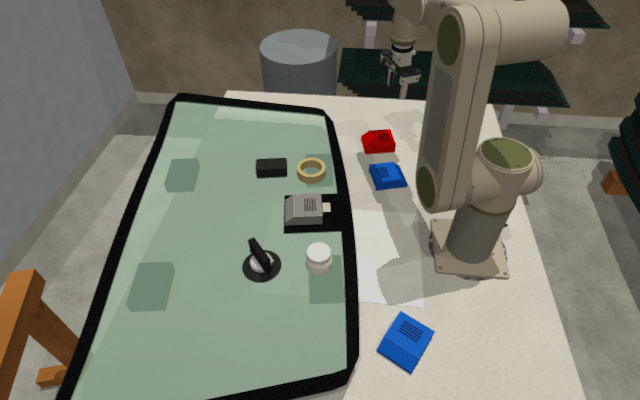

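The top view shows the grey cover at about (315,178), with the off-white tab at (319,203). The slide direction is up and slightly left in the image. The tub, tape, block and lifter are clear of the path.

```bash
cat > h.py <<'E'
import numpy as np, cv2
from scipy.spatial.transform import Rotation as R
from cell import calibration, status, grab_frame
def ray(c,T,uv,z):
    uv=np.atleast_2d(uv).astype(float)
    d=np.c_[(uv[:,0]-c["cx"])/c["fx"],(uv[:,1]-c["cy"])/c["fy"],np.ones(len(uv))]@T[:3,:3].T
    o=T[:3,3]; return o+d*((z-o[2])/d[:,2])[:,None]
def wristT():
    s=status.get_state(); T=np.eye(4); T[:3,:3]=R.from_euler("xyz",s["ee_rot"]).as_matrix(); T[:3,3]=s["ee_pos"]
    return T@calibration("wrist")["tool_from_camera"]
def cloud(c,T,d):
    v,u=np.mgrid[:400,:640]; p=np.stack([(u-c["cx"])/c["fx"]*d,(v-c["cy"])/c["fy"]*d,d],-1)
    return p@T[:3,:3].T+T[:3,3]
E
python3 - <<'E'
from h import *
z=np.load("top0.npz"); im,d=z["im"],z["d"]; c=calibration("top"); P=cloud(c,c["pose"],d)
x0,y0,x1,y1=270,140,370,225
cv2.imwrite("pics/topc.png",cv2.resize(im[y0:y1,x0:x1],None,fx=6,fy=6,interpolation=cv2.INTER_CUBIC))
for r in range(150,215,4): print(r,np.round(P[r,317],3),im[r,317], im[r,300])
hsv=cv2.cvtColor(im,cv2.COLOR_BGR2HSV)
sub=np.zeros(im.shape[:2],np.uint8); sub[195:214,305:335]=1
m=((im.min(2)>135)&(sub>0)).astype(np.uint8); print(m.sum())
ys,xs=np.nonzero(m); 
if len(xs):
    r=cv2.minAreaRect(np.c_[xs,ys].astype(np.float32)); print(r, ray(c,c["pose"],[r[0]],.075))
E
```

```text
150 [ 0.618 -0.061  0.052] [103 113 100] [103 112 100]
154 [ 0.606 -0.061  0.055] [102 111 100] [102 112  99]
158 [ 0.593 -0.061  0.065] [60 63 64] [ 93 102  90]
162 [ 0.58  -0.061  0.076] [63 65 65] [65 67 68]
166 [ 0.566 -0.061  0.093] [86 90 91] [64 67 67]
170 [ 0.555 -0.06   0.092] [89 93 93] [92 96 96]
174 [ 0.543 -0.06   0.092] [90 95 94] [88 93 93]
178 [ 0.532 -0.06   0.09 ] [69 72 70] [89 94 93]
182 [ 0.521 -0.059  0.088] [61 62 62] [90 94 94]
186 [ 0.509 -0.059  0.088] [76 79 78] [91 95 94]
190 [ 0.497 -0.059  0.096] [63 64 65] [91 94 94]
194 [ 0.486 -0.058  0.091] [91 95 95] [ 97 100  99]
198 [ 0.475 -0.058  0.073] [73 78 78] [89 92 91]
202 [ 0.464 -0.058  0.075] [117 130 132] [24 26 26]
206 [ 0.452 -0.057  0.073] [117 130 132] [16 18 18]
210 [ 0.441 -0.057  0.056] [18 19 18] [15 15 15]
214 [ 0.429 -0.056  0.048] [13 16 16] [16 17 14]
0
```

View pics/topc.png

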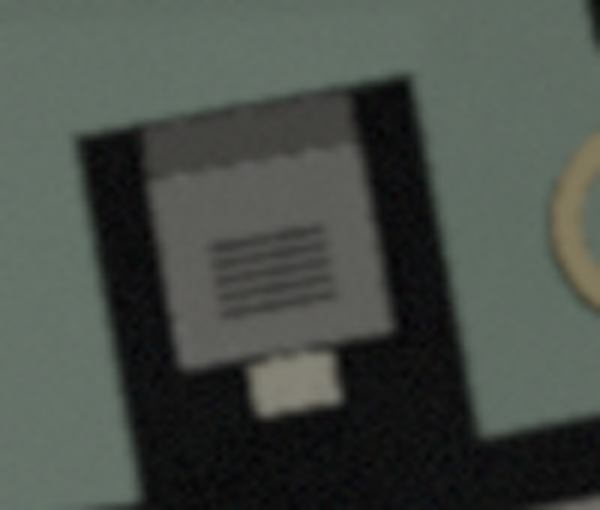

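The crop shows the cover's rear top edge from (181,368) to (396,330), with the pad centred at about (296,383), which is full-frame (319.3,203.8). Next I compute the pose.

Run:
```python
from h import *
c=calibration("top"); f=lambda a,z: ray(c,c["pose"],np.atleast_2d(a)/6.+[270-.42,140-.42],z)
e=f([[181,368],[396,330]],.09); dd=e[0]-e[1]; print("edge",e,np.linalg.norm(dd))
print("yaw from edge",np.arctan2(-dd[0],dd[1]))
s=f([[396,330],[352,95]],.085); s2=f([[180,368],[148,180]],.09)
for q in(s,s2): v=q[1]-q[0]; print("side",np.arctan2(v[1],v[0]))
p=f([[248,365],[258,417],[343,404],[335,352]],.075); print("pad",p,p.mean(0))
m=e.mean(0); yaw=np.arctan2(-dd[0],dd[1]); a=np.array([np.cos(yaw),np.sin(yaw),0]); print("pad from wall",m-15.5e-3*a)
b=f([[78,137],[410,76]],.05);v=b[0]-b[1];print("frit yaw",np.arctan2(-v[0],v[1]))
st=status.get_state();print(st["ee_pos"],st["ee_rot"])
```

```text
edge [[ 0.46752358 -0.00850743  0.09      ]
 [ 0.48271776 -0.11162165  0.09      ]] 0.10422766267053216
yaw from edge 0.1463001508882344
side 0.15503797411855375
side 0.14225866160686723
pad [[ 0.46866738 -0.04008374  0.075     ]
 [ 0.44346178 -0.04421574  0.075     ]
 [ 0.4485465  -0.08533607  0.075     ]
 [ 0.47373123 -0.08220458  0.075     ]] [ 0.45860172 -0.06296003  0.075     ]
pad from wall [ 0.45978625 -0.06232411  0.09      ]
frit yaw 0.15347810870627335
[ 0.2449199  -0.54716163  0.21766532] [-3.13991615e+00 -1.54428662e-04  4.20803289e-01]
```

drive_tool(turn=[[0,0,0.135],[0,0,0.135],[0,0,0],[0,0,0],[0,0,0],[0,0,0],[0,0,0],[0,0,0],[0,0,0],[0,0,0],[0,0,0],[0,0,0]], travel=[[0,0,0],[0,0,0],[0.0284,-0.0448,0],[0.0284,-0.0448,0],[0.0284,-0.0448,0],[0.0284,-0.0448,0],[0.0284,-0.0448,0],[0.0284,-0.0448,0],[0.0284,-0.0448,0],[0.0284,-0.0448,0],[0.0284,-0.0448,0],[0.0284,-0.0448,0]], hand=[1,1,1,1,1,1,1,1,1,1,1,1], newtons=20)

```text
t: 1.6
ee_pos: [0.4588, -0.0603, 0.2184]
ee_rot: [3.142, 0.0, 0.151]
contact_force: [0.7, -0.6, -0.2]
opening: 0.001
```

drive_tool(turn=[[0,0,0],[0,0,0]], travel=[[0,0,0],[0,0,0]], hand=[1,1])

```text
t: 1.85
ee_pos: [0.4582, -0.0622, 0.2183]
ee_rot: [3.141, 0.001, 0.152]
contact_force: [0.3, -0.4, -0.1]
opening: 0.008
```

Run:
```python
from h import *
T=wristT(); im,d=grab_frame("wrist"); c=calibration("wrist"); np.savez("w1.npz",im=im,d=d,T=T); cv2.imwrite("pics/w1.png",im)
s=status.get_state(); print(s["ee_pos"],s["ee_rot"],s["opening"],s["contact_force"],s["t"])
```

```text
[ 0.45816206 -0.06275379  0.2183347 ] [3.14146314e+00 7.88583656e-04 1.50382391e-01] 0.0026502931107924414 [-0.91287592 -0.27101301  0.56880909] 1.9
```

View pics/w1.png

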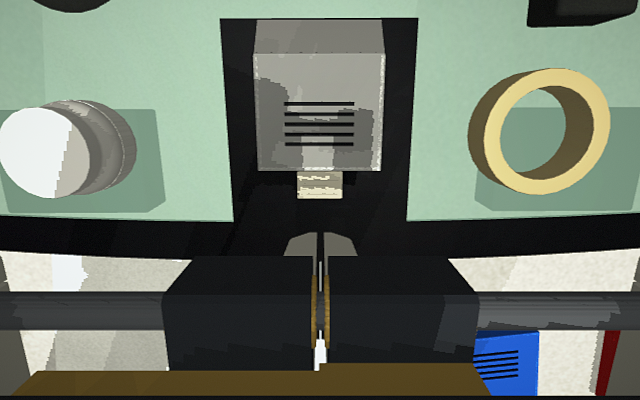

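The wrist view shows the cover straight in frame. The rear top edge runs from (259,170) to (381,170), and the pad spans (297,172) to (342,198).

Run:
```python
from h import *
z=np.load("w1.npz"); T=z["T"]; c=calibration("wrist"); im,d=z["im"],z["d"]
P=cloud(c,T,d)
for n,uv,h in (("edge",[[258,170.5],[381,170.5]],.09),("pad outer",[[297.5,198.5],[342.5,198.5]],.075),("sides front",[[253,54],[385,54]],.09)):
    print(n,np.round(ray(c,T,uv,h),4).tolist())
for v,u in((185,320),(192,310),(160,320),(90,320),(210,260),(210,380),(210,320)): print(v,u,np.round(P[v,u],4))
w=ray(c,T,[[258,170.5],[381,170.5]],.09); v=w[0]-w[1]; yaw=np.arctan2(-v[0],v[1]); print("yaw",yaw)
s=status.get_state(); R_=R.from_euler("xyz",s["ee_rot"]).as_matrix()
print("tool frame: wall mid",R_.T@(w.mean(0)-s["ee_pos"]),"pad outer",R_.T@(ray(c,T,[[297.5,198.5],[342.5,198.5]],.075).mean(0)-s["ee_pos"]))
```

```text
edge [[0.4668, -0.0082, 0.09], [0.4823, -0.1093, 0.09]]
pad outer [[0.4439, -0.0436, 0.075], [0.45, -0.0832, 0.075]]
sides front [[0.5564, 0.0055, 0.09], [0.5718, -0.0947, 0.09]]
185 320 [ 0.5264 -0.0509  0.3836]
192 310 [ 0.4514 -0.0537  0.0743]
160 320 [ 0.4832 -0.0578  0.0894]
90 320 [ 0.5381 -0.0494  0.0887]
210 260 [ 0.4199 -0.0083  0.0488]
210 380 [ 0.4381 -0.1238  0.0503]
210 320 [ 0.4288 -0.0662  0.049 ]
yaw 0.15265144860867152
tool frame: wall mid [ 0.01692696 -0.00154791  0.1283212 ] pad outer [-0.01103385 -0.00106013  0.14334331]
```

drive_tool(turn=[[0,0,0],[0,0,0],[0,0,0],[0,0,0],[0,0,0],[0,0,0],[0,0,0]], travel=[[0.004,-0.0013,0.035],[0,0,0.04],[0,0,0.035],[0,0,0.02],[0,0,0.005],[0,0,0],[0,0,0]], hand=[1,1,1,1,1,1,1])

```text
t: 2.78
ee_pos: [0.4632, -0.0608, 0.085]
ee_rot: [3.141, -0.002, 0.15]
contact_force: [0.8, -0.5, 0.7]
opening: 0.01
```

drive_tool(turn=[[0,0,0],[0,0,0],[0,0,0],[0,0,0],[0,0,0]], travel=[[0,0,0.003],[0,0,0.003],[0,0,0.003],[0,0,0],[0,0,0]], hand=[1,1,1,1,1])

```text
t: 3.4
ee_pos: [0.4624, -0.0602, 0.0748]
ee_rot: [3.142, 0.0, 0.151]
contact_force: [-1.5, 0.1, 3.2]
opening: 0.005
```

drive_tool(turn=[[0,0,0],[0,0,0],[0,0,0],[0,0,0]], travel=[[0,0,0.002],[0,0,0.002],[0,0,0],[0,0,0]], hand=[1,1,1,1])

```text
t: 3.9
ee_pos: [0.4619, -0.0603, 0.0706]
ee_rot: [-3.142, 0.001, 0.151]
contact_force: [-5.1, -1.3, 6.0]
opening: 0.002
```

drive_tool(turn=[[0,0,0],[0,0,0],[0,0,0],[0,0,0]], travel=[[0,0,0.0015],[0,0,0.0015],[0,0,0],[0,0,0]], hand=[1,1,1,1])

```text
t: 4.4
ee_pos: [0.4619, -0.0603, 0.0678]
ee_rot: [3.142, 0.001, 0.151]
contact_force: [-4.8, -1.0, 7.5]
opening: 0.005
```

drive_tool(turn=[[0,0,0],[0,0,0],[0,0,0],[0,0,0],[0,0,0],[0,0,0]], travel=[[0.003,0,0],[0.003,0,0],[0.003,0,0],[0.003,0,0],[0,0,0],[0,0,0]], hand=[1,1,1,1,1,1])

```text
t: 5.15
ee_pos: [0.4739, -0.0586, 0.0678]
ee_rot: [3.141, 0.001, 0.151]
contact_force: [-5.5, -0.9, 7.6]
opening: 0.004
```

Run:
```python
from h import *
T=wristT(); im,d=grab_frame("wrist"); np.savez("w2.npz",im=im,d=d,T=T); cv2.imwrite("pics/w2.png",im)
s=status.get_state(); print(s["ee_pos"],s["contact_force"])
```

```text
[ 0.47390676 -0.0586156   0.06782208] [-6.13090598 -0.25323208  7.72990203]
```

View pics/w2.png

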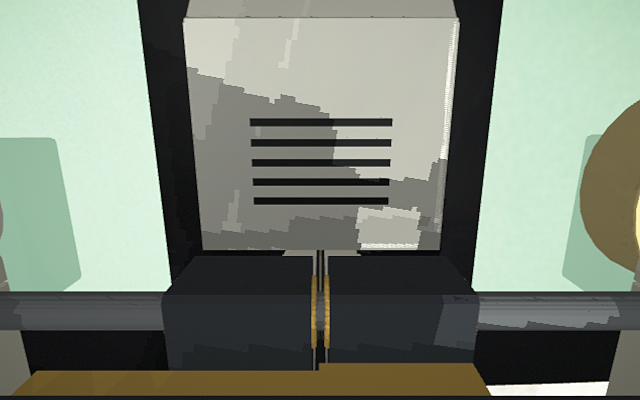

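Run:
```python
from h import *
z=np.load("w2.npz"); w=ray(calibration("wrist"),z["T"],[[202,250],[440,250]],.09); print(w)
a=np.array([np.cos(.152),np.sin(.152),0]); print("moved",(w.mean(0)-[.47455,-.05875,.09])@a)
```

```text
[[ 0.47494275 -0.00650013  0.09      ]
 [ 0.49038351 -0.10765804  0.09      ]]
moved 0.008272588091834294
```

drive_tool(turn=[[0,0,0],[0,0,0],[0,0,0],[0,0,0],[0,0,0],[0,0,0],[0,0,0]], travel=[[0.006,0,0],[0.008,0,0],[0.008,0,0],[0.008,0,0],[0.006,0,0],[0.004,0,0],[0,0,0]], hand=[1,1,1,1,1,1,1])

```text
t: 6.08
ee_pos: [0.5141, -0.0523, 0.0675]
ee_rot: [-3.142, -0.0, 0.151]
contact_force: [-0.7, 0.0, 0.1]
opening: 0.006
```

drive_tool(turn=[[0,0,0],[0,0,0],[0,0,0],[0,0,0],[0,0,0],[0,0,0],[0,0,0],[0,0,0],[0,0,0],[0,0,0]], travel=[[0.005,0,0],[0.006,0,0],[0.006,0,0],[0.006,0,0],[0.006,0,0],[0.006,0,0],[0.005,0,0],[0.004,0,0],[0.003,0,0],[0,0,0]], hand=[1,1,1,1,1,1,1,1,1,1])

```text
t: 7.32
ee_pos: [0.5605, -0.0453, 0.0676]
ee_rot: [-3.142, -0.0, 0.151]
contact_force: [-0.4, 0.2, 0.3]
opening: 0.002
```

Run:
```python
from h import *
T=wristT(); im,d=grab_frame("wrist"); np.savez("w3.npz",im=im,d=d,T=T); cv2.imwrite("pics/w3.png",im)
s=status.get_state(); print(s["ee_pos"],s["contact_force"])
P=cloud(calibration("wrist"),T,d); 
for v,u in((235,230),(235,410),(60,230),(60,410)): print(np.round(P[v,u],4))
```

```text
[ 0.56036001 -0.04527651  0.06762353] [0.21886945 0.20345294 0.25094775]
[ 0.5702 -0.0045  0.09  ]
[ 0.5817 -0.0801  0.0897]
[0.6399 0.0019 0.0892]
[ 0.6503 -0.0655  0.0885]
```

View pics/w3.png

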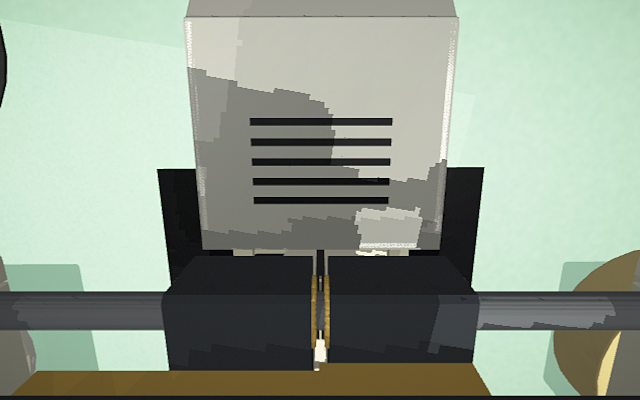

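The cover is level and straight and has moved about 96 mm, so I push 11 mm more and then back off.

drive_tool(turn=[[0,0,0],[0,0,0],[0,0,0],[0,0,0],[0,0,0],[0,0,0]], travel=[[0.003,0,0],[0.003,0,0],[0.003,0,0],[0.002,0,0],[0,0,0],[0,0,0]], hand=[1,1,1,1,1,1])

```text
t: 8.12
ee_pos: [0.5711, -0.0437, 0.0677]
ee_rot: [3.142, -0.0, 0.151]
contact_force: [0.0, -0.5, 0.4]
opening: 0.004
```

drive_tool(turn=[[0,0,0],[0,0,0],[0,0,0],[0,0,0],[0,0,0],[0,0,0],[0,0,0],[0,0,0],[0,0,0]], travel=[[-0.004,0,0],[-0.006,0,0],[0,0,0],[0,0,-0.02],[0,0,-0.04],[-0.02,0,-0.04],[-0.03,0,-0.03],[-0.03,0,0],[0,0,0]], hand=[1,1,1,1,1,1,1,1,1])

```text
t: 9.25
ee_pos: [0.4818, -0.0575, 0.1998]
ee_rot: [3.14, -0.003, 0.15]
contact_force: [0.1, -0.6, -0.2]
opening: 0.005
```

Run:
```python
from h import *
T=wristT(); im,d=grab_frame("wrist"); np.savez("w4.npz",im=im,d=d,T=T)
t,_=grab_frame("top")
cv2.imwrite("pics/w4.png",np.vstack([cv2.resize(im,(480,300)),cv2.resize(t[90:240],(480,112))]) if 0 else im); cv2.imwrite("pics/t4.png",t)
s=status.get_state(); print(s["ee_pos"],s["contact_force"],s["t"])
```

```text
[ 0.48275273 -0.05728072  0.19887493] [-0.03028214  0.11410147  0.37145419] 9.35
```

View pics/w4.png

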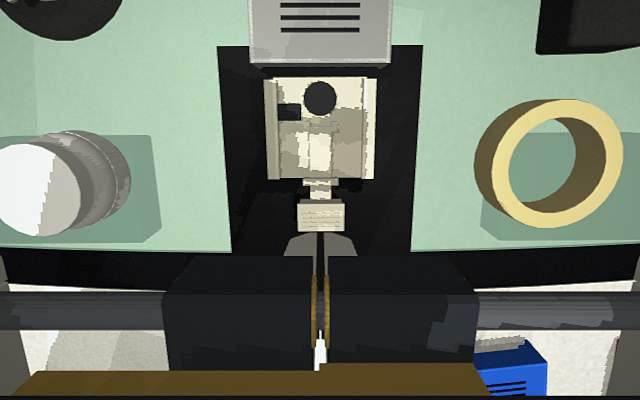

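View pics/t4.png

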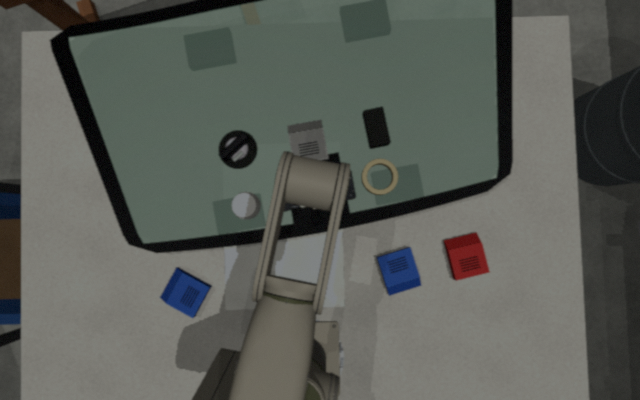

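The wrist view shows the bare bracket with its rear at about (320,180), and the cover beyond it with its rear top edge at row ~63. The top view shows the four bystanders where they were. I check the distance in numbers.

Run:
```python
from h import *
z=np.load("w4.npz"); c=calibration("wrist"); w=ray(c,z["T"],[[250,63],[391,63]],.09); v=w[0]-w[1]
a=np.array([np.cos(.152),np.sin(.152),0]); print("moved",(w.mean(0)-[.47455,-.05875,.09])@a,"yaw",np.arctan2(-v[0],v[1]))
b=ray(c,z["T"],[[320,77]],.06); print("bracket end->cover wall mm",(w.mean(0)-b[0])@a*1e3)
P=cloud(c,z["T"],z["d"]); print([np.round(P[q],4).tolist() for q in((50,265),(50,375),(8,265),(8,375))])
```

```text
moved 0.10654894498611754 yaw 0.15128683783628163
bracket end->cover wall mm 7.340891489003015
[[0.5827, -0.0016, 0.0888], [0.5946, -0.0801, 0.0888], [0.6099, 0.0014, 0.0896], [0.6213, -0.0747, 0.0905]]
```

Moved 106.5 mm, flat and straight, clear of the bracket.

```bash
python3 -c "
from cell import robot; print(robot.sign_off())"
```

```text
the job is handed in; nothing more can be done
None
```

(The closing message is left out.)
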